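# Stray-light check along a lamp-house seam, then hold the probe over the lens

### The arm

A 7-joint arm with a two-finger parallel gripper is mounted at the origin on the work surface. World frame = base frame: x ahead of the robot, y to its left, z up, the work surface at z = 0. Lengths are in m, angles in rad, forces in N, time in s.
With the tool pointing down it reaches from about 0.425 to 0.875 m from the base axis. Payload 4.7 kg.
Tool frame: the origin (TCP) lies at the very end of the fingers, on their centre line; the grasp point (between the pads) lies 19 mm behind it (grip_point_offset is the distance from the TCP to the grasp point, in m); x points along the fingers, z is the direction in which the jaws open and shut, and the axes are right-handed (so a half turn about x gives the same grasp; the last joint's range is limited). The gripper opens to 87 mm and grips with 3 to 60 N. Pads are 19 mm wide; open, the fingers measure 117 mm over their backs; the gripper's body (75 mm by 190 mm) begins 51 mm behind the grasp point.
Start: joints at [-1.125, 0.321, -0.07, 1.45, 0.023, 1.371, -0.057], TCP at [0.272, 0.59, 0.223] pointing down, gripper open.
Joint ranges: [-2.86, 2.86], [-0.3, 2.09], [-1.38, 1.24], [0.06, 2.45], [-1.56, 4.7], [0.09, 2.05], [-2.69, 2.69]. Speed limits (rad/s): [2.57, 2.57, 3.14, 3.14, 3.14, 3.14, 3.14].

### API

Orientations are given as a rotation vector (axis times angle).
In Python, from bench import get_state, get_image, calibration, close_job, grip_point_offset gives the robot as it stands.
- The arm moves only by the tool play_rows, never from a script. Its argument "targets" is a list of rows, each an object with "claw": the closure, from 0 (fully open) to 1 (shut); "linear": the shift along the tool's x, y, z as a fraction of full scale, a list of three; "rotation": the turn, a rotation vector about the tool's x, y, z as a fraction of full scale, a list of three. In form: [{"claw": claw, "linear": [x, y, z], "rotation": [wx, wy, wz]}, ...]. A call has 1 to 10 rows; each row shifts and turns the pose as measured when the row begins, along the tool's axes as they then stand; what a row does not reach is not made up. Full scale, the value 1, is 2.5 cm for a shift and 90 degrees for a turn. A row lasts 1/12 s, in which the tool goes at most 41.7 mm and 7.16 degrees, less where a joint would pass 70% of its speed; a pose out of reach is approached as far as the arm can. A call with a number of a shift or a turn outside -1 to 1 is refused whole. A call with a gripper value outside its range is refused whole. The fingers move at their own pace and stop on an object; "newtons" is the grip in N (left out, the last holds). Time passes only in rows, so rows that do not move let the fingers close. It gives the time, the measured TCP pose, the force and the opening at its end, in the units of the state.
- get_state(): the state, without advancing time (a new reading comes with each control period).
- get_image(name): name is "scene" or "top" or "wrist"; returns the picture (420x560x3 uint8, blue, green, red); there is no depth.
- calibration(name): a dict with "fx", "fy", "cx", "cy" (pixels), "rvec" (rotation vector, rad) and "tvec" (3), from world to camera coordinates, as OpenCV has them; the wrist camera has in their place "hand_eye" (4x4, takes a point from camera to tool coordinates, whose origin is the TCP and whose axes are the tool frame's). Camera axes: x right, y down, z forward; pixel columns grow to the right and rows downward; lengths in m; the calibration is good to about 2 mm. A picture is of the moment at which its call begins: read the wrist's pose just before it. calibration takes no time and is no camera call.
- close_job(): hands the job in, once; it reports no verdict.
The state is a dict: "time": time; "joint_positions": joint angles; "qd": joint speeds; "joint_torque": joint torques, N m; "position": TCP position; "tool_rot": TCP orientation; "ft_force": force on the tool from outside, world axes, zero at the start; "torque": the same for the moment, N m; "grip_width": opening from 0.0 (shut) to 1.0 (fully open).
Only numpy, scipy, OpenCV 4.12 (cv2) and the standard library are available. Lean on these libraries where they do the work, as an engineer would, in place of code of your own. Each camera call takes 0.05 s, during which the arm holds its last target. There are 200 camera calls.

### The job

Check the reader lens module for stray light: lift the blue light-meter probe out of its chrome stand and, tip down, pass the white tip slowly (no faster than 5 cm a second) along the black L-shaped seam on top of the lamp house, within a centimetre of it all the way, from the free end of the long leg, round the corner, to the end of the short leg. Then carry it over the tall upright plate and hold it for a lens reading: upright, centred over the lens, its tip about a centimetre above the lens rim and touching nothing; the program finishes while the gripper still holds it there, steady. Do not press on the module, and do not shift the other loose things.

Things in the scene. Friction and masses are not known exactly. Their poses are not given: they have to be found in the camera images.
- probe: Light-meter probe, 120 mm long, 90 g, tip down in the stand. Origin: end of its white tip; its z runs up its axis. z 0-35 mm: round nose, 14 mm diameter (white, then black); 35-41: black collar, 27 mm diameter, resting on the stand rim; 41-120: blue flat-sided body, 24 mm wide along its x, 18 mm thick along its y. Grip it across the 18 mm (fingers closing along its y) at about z = 85 mm.
- holder: Chrome stand, 0.6 kg, loose, right or left of the module: foot 90 mm diameter, 10 mm thick; upright tube 27 mm outer, 20 mm inner diameter, rim 55 mm above the bench. Origin: centre of its underside. The probe hangs loosely in the tube (3 mm play), tip 20 mm above the bench, and comes out straight up; it is clear after rising 35 mm.
- module: Matte grey lens module, fixed, 250 (x) by 170 mm (y). Origin: centre of its underside on the bench, z up. Lamp house with the seam on its far end: x 22 to 115, y -75 to 75, flat top 65 mm high. Lens on its near end: x -65, y 0. Between them at x -12.5 stands a tall plate across the module, 5 mm thick, 160 mm wide, top 115 mm above the bench; a low plate, top 60, at x -117.5.
- lens_rim (a point): Centre of the lens, in the plane of its rim, which faces straight up 85 mm above the bench (barrel 52 mm in diameter, focus ring 58 mm, glass 4 mm below the rim). At x = -65, y = 0, z = 85 mm in the module's frame.
- seam_a (a point): Point on the seam: start of the seam, at the free end of the long leg. At x = 90, y = -65, z = 65 mm in the module's frame; the seam is a black line 4.5 mm wide, straight between neighbouring points.
- seam_b (a point): Point on the seam: a third along the long leg. At x = 90, y = -30, z = 65 mm in the module's frame; the seam is a black line 4.5 mm wide, straight between neighbouring points.
- seam_c (a point): Point on the seam: two thirds along the long leg. At x = 90, y = 8, z = 65 mm in the module's frame; the seam is a black line 4.5 mm wide, straight between neighbouring points.
- seam_d (a point): Point on the seam: the corner, where the long leg meets the short leg. At x = 90, y = 45, z = 65 mm in the module's frame; the seam is a black line 4.5 mm wide, straight between neighbouring points.
- seam_e (a point): Point on the seam: the middle of the short leg. At x = 60, y = 45, z = 65 mm in the module's frame; the seam is a black line 4.5 mm wide, straight between neighbouring points.
- seam_f (a point): Point on the seam: the end of the short leg. At x = 30, y = 45, z = 65 mm in the module's frame; the seam is a black line 4.5 mm wide, straight between neighbouring points.
- cassette: Clear film cassette, 100 x 100 x 26 mm, loose, lying flat; origin: centre of its underside. Leave alone.
- roller: Black rubber belt roller, 38 mm diameter, 28 mm high, loose; origin: centre of its underside. Leave alone.
- lens_cap: Black lens cap, 60 mm diameter, 14 mm high, loose; origin: centre of its underside. Leave alone.
- meter: Blue hand-held meter with a pale display, 130 x 70 x 28 mm, loose; origin: centre of its underside. Leave alone.
- screwdriver: Red-handled screwdriver lying on the bench, about 200 mm long, loose. Leave alone.

How it is judged:
On the way, in this order (a step that is already met when the one before it is completed fails the run):
1. the tip is within 12 mm of start of the seam, at the free end of the long leg (distance between probe and seam_a below 0.012 m), for 0.1 s.
2. the tip is within 12 mm of a third along the long leg (distance between probe and seam_b below 0.012 m), for 0.1 s.
3. the tip is within 12 mm of two thirds along the long leg (distance between probe and seam_c below 0.012 m), for 0.1 s.
4. the tip is within 12 mm of the corner, where the long leg meets the short leg (distance between probe and seam_d below 0.012 m), for 0.1 s.
5. the tip is within 12 mm of the middle of the short leg (distance between probe and seam_e below 0.012 m), for 0.1 s.
6. the tip is within 12 mm of the end of the short leg (distance between probe and seam_f below 0.012 m), for 0.1 s.
At the end, for the whole second after the job is handed in: The gripper holds the probe still and upright (within 0.12 rad) over the lens, its tip within 6 mm of the lens axis and 4 to 18 mm above the lens rim, touching nothing but the fingers; the stand, cassette, roller, lens cap, meter and screwdriver are within 30 mm of where they were (horizontal distance between probe and lens_rim below 0.006 m and z of probe in the frame of module between 0.089 and 0.103 m and angle between probe's own z axis and vertical below 0.12 rad and linear speed of probe below 0.02 m/s and contact force between probe and the fingers above 1 N and contact force between probe and module below 0.05 N and distance of each of holder, cassette, roller, lens_cap, meter, screwdriver from where it was at the start of the episode below 0.03 m); the arm keeps its last pose, push and grip.
It fails at once if the module is pressed or bumped with more than 6 N (contact force between module and anything else above 6 N).
It fails at once if the tip moves faster than 0.1 m/s (twice the asked speed) along the long leg of the seam (z of probe in the frame of module between 0.045 and 0.08 m and linear speed of probe above 0.1 m/s and x of probe in the frame of module between 0.078 and 0.102 m and y of probe in the frame of module between -0.045 and 0.03 m).
It fails at once if the tip moves faster than 0.1 m/s along the short leg of the seam (z of probe in the frame of module between 0.045 and 0.08 m and linear speed of probe above 0.1 m/s and x of probe in the frame of module between 0.045 and 0.075 m and y of probe in the frame of module between 0.033 and 0.057 m).
It fails at once if one of the other loose things is shifted by more than 30 mm (distance of any of holder, cassette, roller, lens_cap, meter, screwdriver from where it was at the start of the episode above 0.03 m).
It also fails if it takes over 64 s, if anything falls off the work surface, if the arm or the gripper's body presses on something with over 40 N, if the wrist force passes 120 N, or if a joint passes its speed limit or range.

## Working session

There is one attempt and no reset: what is moved stays moved. The work goes in short steps, Python scripts to look and compute and a tool call to move; the robot and the scene stay as the last step left them, time stands still between calls to the robot, and variables do not carry over. Pictures are saved under pics/ and viewed, about 8 in all and at most 12, crops included, and the job is handed in when it is done.

Besides the shell and the picture viewer there is one more tool, called after "Request:" as name(argument=value, ...), one argument or row to a line, values as JSON. play_rows: Moves the arm, as the interface text tells. Shift numbers are shares of 2.5 cm and turn numbers shares of 90 degrees, none past 1 either way. Its arguments: {"type":"object","properties":{"targets":{"type":"array"},"newtons":{"type":"number"}},"required":["targets"]}

```bash
mkdir -p pics
python3 - <<'E'
from bench import *
import cv2
s=get_state();print(s)
for n in("scene","top"):
    cv2.imwrite(f"pics/{n}0.png",get_image(n));print(n,calibration(n))
print(calibration("wrist"),grip_point_offset if not callable(grip_point_offset) else grip_point_offset())
E
```

```text
{'time': 0.0, 'joint_positions': array([-1.12488083,  0.32180734, -0.0700788 ,  1.45167354,  0.02259421,
        1.37077475, -0.05693155]), 'qd': array([ 1.70108573e-03,  1.25248237e-03, -7.70106696e-05,  1.42110460e-03,
       -3.73634194e-04,  1.19380325e-03,  1.45956176e-04]), 'joint_torque': array([ 1.09165820e-03, -4.91306126e+01, -4.03330754e-01, -3.12517869e+01,
       -6.40367414e-02,  4.38136433e-02,  1.66299019e-04]), 'position': array([0.27185647, 0.58981786, 0.22147235]), 'tool_rot': array([-0.88660276,  1.38464545,  0.88481353]), 'ft_force': array([-0.85946872, -0.46365195,  1.38430783]), 'torque': array([-0.00283522,  0.00853419, -0.0343673 ]), 'grip_width': 1.000100988452282}
scene {'fx': 383.39769059889153, 'fy': 383.39769059889153, 'cx': 283.14633973278893, 'cy': 198.15271815452732, 'rvec': array([ 0.67082267,  2.82625983, -0.78331705]), 'tvec': array([ 0.55497087, -0.17402649,  1.09602798])}
top {'fx': 525.3529290140953, 'fy': 525.3529290140953, 'cx': 278.019181555404, 'cy': 211.3874047794079, 'rvec': array([ 2.13149902, -2.19247134,  0.15241619]), 'tvec': array([-0.01073639,  0.60015342,  1.25913524])}
{'fx': 350.1301295462109, 'fy': 350.1301295462109, 'cx': 280.3118556362873, 'cy': 214.1090006925736, 'hand_eye': array([[ 9.48690939e-04, -2.48534491e-01,  9.68622582e-01,
        -1.62493963e-01],
       [-8.08346832e-05, -9.68623034e-01, -2.48534528e-01,
         6.90142184e-02],
       [ 9.99999547e-01,  1.57484155e-04, -9.39014103e-04,
        -2.48576780e-04],
       [ 0.00000000e+00,  0.00000000e+00,  0.00000000e+00,
         1.00000000e+00]])} 0.0187
```

View pics/top0.png

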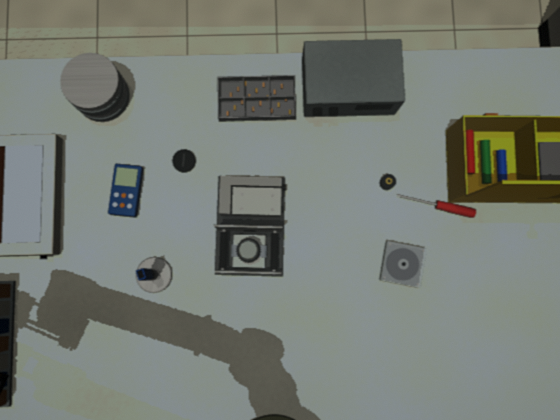

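View pics/scene0.png

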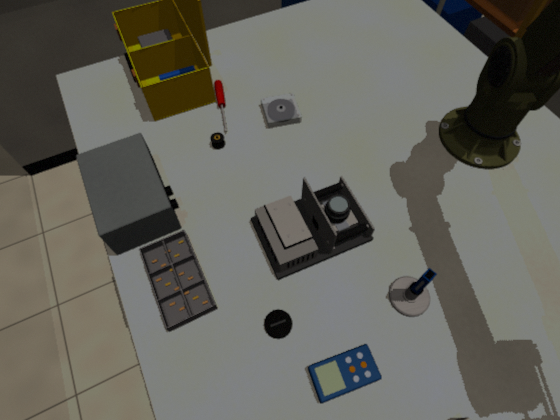

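The top view shows the module around (250,225), with its lamp house away from the robot and the lens near at about (248,249). The stand is at (154,274), to the left, and the probe leans out toward (147,273). I'll zoom in on both.

```bash
cat > h.py <<'E'
import numpy as np, cv2
from scipy.spatial.transform import Rotation as R
from bench import *
def cam(n,s=None):
    c=calibration(n);K=np.array([[c['fx'],0,c['cx']],[0,c['fy'],c['cy']],[0,0,1]])
    if n!="wrist":
        Rm=R.from_rotvec(c['rvec']).as_matrix();return K,Rm.T,-Rm.T@np.array(c['tvec'])
    s=s or get_state();T=np.eye(4);T[:3,:3]=R.from_rotvec(s['tool_rot']).as_matrix();T[:3,3]=s['position']
    T=T@c['hand_eye'];return K,T[:3,:3],T[:3,3]
def ray(C,uv,z):
    K,A,o=C;d=A@np.linalg.solve(K,[uv[0],uv[1],1]);return o+d*(z-o[2])/d[2]
def proj(C,p):
    K,A,o=C;q=K@(A.T@(np.array(p)-o));return q[:2]/q[2]
E
python3 - <<'E'
from h import *
im=cv2.imread("pics/top0.png")
a=cv2.resize(im[165:300,120:300],None,fx=4.4,fy=4.4,interpolation=cv2.INTER_CUBIC)
cv2.imwrite("pics/topcrop.png",a);print(a.shape)
C=cam("top");print(C[2],proj(C,get_state()['position']))
b=cam("scene");print(b[2],proj(b,get_state()['position']))
E
```

```text
(594, 792, 3)
[ 0.43558846 -0.00746461  1.32511431] [-20.80450742 368.57155458]
[0.82498046 0.38404072 0.84348988] [672.99704964 377.6147049 ]
```

View pics/topcrop.png

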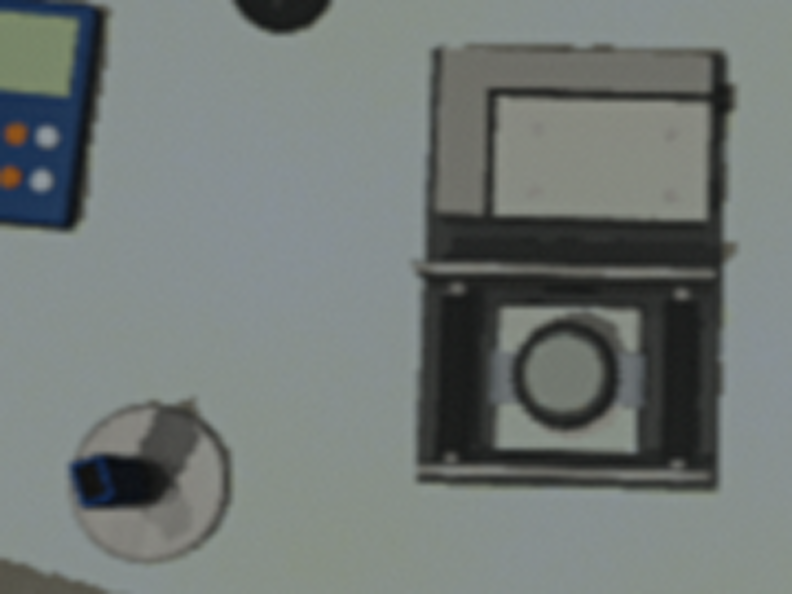

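The crop shows the lens at (564,373), the seam corner at (490,93), the short-leg end at about (490,213), and the foot disc centred at about (150,482). The probe top is at (93,481), with its wide side running roughly up and down in the image. I'll convert these to positions.

Run:
```python
from h import *
C=cam("top")
f=lambda u,v,z:ray(C,(120+(u+.5)/4.4-.5,165+(v+.5)/4.4-.5),z).round(4)
for n,u,v,z in [("lens",564,373,.085),("corner",490,93,.065),("f",490,215,.065),("longend",712,98,.065),("house fl",437,50,.065),("house nl",432,215,.065),("foot",151,482,.01),("ptop",93,481,.14),
 ("plateL",415,264,.115),("plateR",735,272,.115),("lowL",417,470,.06),("lowR",717,478,.06),("c1",74,460,.14),("c2",105,455,.14),("c3",114,502,.14),("c4",82,508,.14)]:
  print(n,f(u,v,z))
# seam: dark pixels line fits on the plane z=.065
im=cv2.imread("pics/top0.png");g=cv2.cvtColor(im,cv2.COLOR_BGR2GRAY).astype(float)
def sub(a):
    w=np.clip(np.median(a)-a-15,0,None);return (w*np.arange(len(a))).sum()/w.sum()
L=[(u,183+sub(g[183:191,u])) for u in range(236,279,6)]
S=[(228+sub(g[v,228:236]),v) for v in range(190,212,4)]
P=np.array([ray(C,p,.065)[:2] for p in L]);Q=np.array([ray(C,p,.065)[:2] for p in S])
print(P.round(4).tolist(),Q.round(4).tolist())
p=np.polyfit(P[:,1],P[:,0],1);q=np.polyfit(Q[:,0],Q[:,1],1);print(np.arctan(-p[0]),np.arctan(q[0]))
s=get_state();print(R.from_rotvec(s['tool_rot']).as_matrix().round(3))
```

```text
lens [0.5054 0.0469 0.085 ]
corner [0.6621 0.0853 0.065 ]
f [0.5942 0.0865 0.065 ]
longend [ 0.656  -0.0373  0.065 ]
house fl [0.6871 0.1141 0.065 ]
house nl [0.5951 0.1182 0.065 ]
foot [0.4548 0.284  0.01  ]
ptop [0.4543 0.2845 0.14  ]
plateL [0.5631 0.1225 0.115 ]
plateR [ 0.5542 -0.0454  0.115 ]
lowL [0.4564 0.1289 0.06  ]
lowR [ 0.4474 -0.0339  0.06  ]
c1 [0.4652 0.2942 0.14  ]
c2 [0.4673 0.2785 0.14  ]
c3 [0.4434 0.2738 0.14  ]
c4 [0.4409 0.29   0.14  ]
[[0.6625, 0.0731], [0.662, 0.0585], [0.661, 0.0439], [0.66, 0.0294], [0.6589, 0.0148], [0.6583, 0.0002], [0.6578, -0.0144], [0.6572, -0.029]] [[0.6517, 0.0852], [0.6418, 0.0855], [0.632, 0.0864], [0.6223, 0.0866], [0.6125, 0.0871], [0.6027, 0.0873]]
-0.05490752817050158 -0.046087594216468165
[[-0.001 -0.908  0.419]
 [-0.002  0.419  0.908]
 [-1.    -0.    -0.002]]
```

The geometry is consistent. The module origin is at about (0.570, 0.044) with a yaw of about -0.051, and the lens-to-corner vector matches within 1.5 mm. The probe stands at (0.4545, 0.284), with its x axis about 0.17 rad off world x. Next I move over the probe.

Request:
play_rows(
  targets=[
    {"claw": 0, "linear": [0, -0.84, -0.575], "rotation": [0, 0, 0]},
    {"claw": 0, "linear": [0, -0.84, -0.575], "rotation": [0, 0, 0]},
    {"claw": 0, "linear": [0, -0.84, -0.575], "rotation": [0, 0, 0]},
    {"claw": 0, "linear": [0, -0.84, -0.575], "rotation": [0, 0, 0]},
    {"claw": 0, "linear": [0, -0.84, -0.575], "rotation": [0, 0, 0]},
    {"claw": 0, "linear": [0, -0.84, -0.575], "rotation": [0, 0, 0]},
    {"claw": 0, "linear": [0, -0.84, -0.575], "rotation": [0, 0, 0]},
    {"claw": 0, "linear": [0, -0.84, -0.575], "rotation": [0, 0, 0]},
    {"claw": 0, "linear": [0, -0.84, -0.575], "rotation": [0, 0, 0]},
    {"claw": 0, "linear": [0, -0.84, -0.575], "rotation": [0, 0, 0]},
  ],
)

```text
time: 0.93
position: [0.3999, 0.3665, 0.2144]
tool_rot: [-0.899, 1.391, 0.898]
ft_force: [0.4, 1.6, -1.1]
grip_width: 0.999
```

Request:
play_rows(
  targets=[
    {"claw": 0, "linear": [0, 0, 0], "rotation": [-0.077, 0, 0]},
    {"claw": 0, "linear": [0, 0, 0], "rotation": [-0.077, 0, 0]},
    {"claw": 0, "linear": [0, 0, 0], "rotation": [-0.077, 0, 0]},
    {"claw": 0, "linear": [0, 0, 0], "rotation": [-0.077, 0, 0]},
    {"claw": 0, "linear": [0, 0, 0], "rotation": [-0.077, 0, 0]},
    {"claw": 0, "linear": [0, 0, 0], "rotation": [0, 0, 0]},
  ],
)

```text
time: 1.43
position: [0.4049, 0.3556, 0.212]
tool_rot: [-1.358, 1.127, 1.359]
ft_force: [-1.2, 0.6, -0.5]
grip_width: 0.999
```

```bash
cat >> h.py <<'E'
def goto(p,yaw=None):
    "print tool-axis shift (units of 25mm) and turn (deg) needed"
    s=get_state();A=R.from_rotvec(s['tool_rot']).as_matrix()
    d=A.T@(np.array(p)-s['position']);print("t",round(s['time'],2),"pos",s['position'].round(4),"units",(d/.025).round(3))
    print("tilt: tool x",A[:,0].round(4),"z yaw deg",np.degrees(np.arctan2(A[1,2],A[0,2])).round(2),"F",s['ft_force'].round(2),"grip",round(s['grip_width'],3))
E
python3 -c "
from h import *
goto([.4545,.2842,.2215])"
```

```text
t 1.43 pos [0.4049 0.3556 0.212 ] units [-0.364 -1.374 -3.199]
tilt: tool x [-0.0121 -0.0138 -0.9998] z yaw deg 101.43 F [-1.23  0.61 -0.54] grip 0.999
```

Request:
play_rows(
  targets=[
    {"claw": 0, "linear": [-0.1, -0.345, -0.8], "rotation": [0, -0.007, -0.009]},
    {"claw": 0, "linear": [-0.1, -0.345, -0.8], "rotation": [0, 0, 0]},
    {"claw": 0, "linear": [-0.1, -0.345, -0.8], "rotation": [0, 0, 0]},
    {"claw": 0, "linear": [-0.1, -0.345, -0.8], "rotation": [0, 0, 0]},
    {"claw": 0, "linear": [0, 0, 0], "rotation": [0, 0, 0]},
    {"claw": 0, "linear": [0, 0, 0], "rotation": [0, 0, 0]},
  ],
)

```text
time: 1.93
position: [0.4537, 0.2821, 0.22]
tool_rot: [-1.342, 1.121, 1.345]
ft_force: [0.2, 0.8, 0.5]
grip_width: 1.0
```

```bash
cat >> h.py <<'E'
def lev():
    A=R.from_rotvec(get_state()['tool_rot']).as_matrix()
    print("level units",(A.T@np.cross(A[:,0],[0,0,-1])/(np.pi/2)).round(4))
E
python3 -c "
from h import *
goto([.4545,.2842,.2215]);lev()
C=cam('wrist');im=get_image('wrist');cv2.imwrite('pics/w1.png',im);np.savez('w1.npz',K=C[0],A=C[1],o=C[2])
print(proj(C,[.4545,.2842,.14]),C[2])
print(proj(C,get_state()['position']))
"
```

```text
t 1.93 pos [0.4537 0.2821 0.22  ] units [-0.061 -0.047  0.077]
tilt: tool x [-0.0038 -0.0014 -1.    ] z yaw deg 100.48 F [0.19 0.84 0.52] grip 1.0
level units [ 0.     -0.0004 -0.0025]
[282.5205949  225.29921988] [0.3864251  0.27020493 0.38274459]
[278.40960515 267.6497592 ]
```

View pics/w1.png

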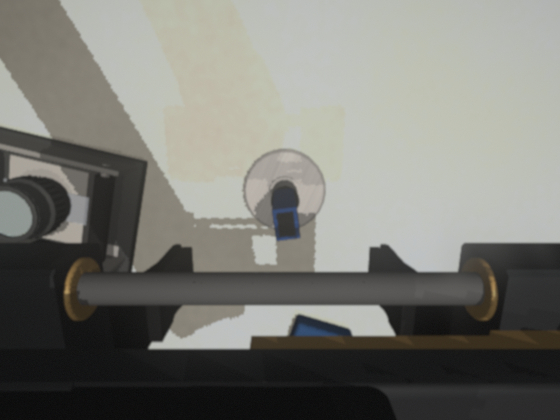

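The wrist view shows the probe top at about (287,224), with its narrow side along the jaw direction and rotated a few degrees. I'll refine that with a mask.

```bash
python3 -c "
from h import *
d=np.load('w1.npz');C=(d['K'],d['A'],d['o'])
im=cv2.imread('pics/w1.png').astype(int)
b,g,r=im[...,0],im[...,1],im[...,2]
m=((b-r>25)&(b>60)).astype(np.uint8);m[:180]=0;m[250:]=0;m[:,:240]=0;m[:,330:]=0
ys,xs=np.nonzero(m);print(len(xs),xs.min(),xs.max(),ys.min(),ys.max())
for y in range(200,246,3):
  q=np.nonzero(m[y])[0];print(y,q.tolist()[:1],q.tolist()[-1:],len(q))
k=ys>=204
rc=cv2.minAreaRect(np.c_[xs,ys][k].astype(np.float32));print(rc)
bx=cv2.boxPoints(rc)
P=np.array([ray(C,p,.14) for p in bx]);print(P.round(4),P.mean(0))
# foot
print(ray(C,(284.5,189),.01))
"
```

```text
280 273 299 207 239
200 [] [] 0
203 [] [] 0
206 [] [] 0
209 [274] [295] 22
212 [273] [296] 16
215 [273] [296] 7
218 [274] [297] 7
221 [274] [297] 8
224 [275] [298] 7
227 [275] [297] 5
230 [] [] 0
233 [] [] 0
236 [286] [299] 7
239 [277] [286] 10
242 [] [] 0
245 [] [] 0
((286.0675354003906, 222.90541076660156), (31.729005813598633, 23.837852478027344), 80.53767395019531)
[[0.4442 0.2744 0.14  ]
 [0.4383 0.2904 0.14  ]
 [0.4605 0.2986 0.14  ]
 [0.4666 0.2823 0.14  ]] [0.45240551 0.28641487 0.14      ]
[0.45056302 0.28633135 0.01      ]
```

```bash
python3 -c "
from h import *
a=cv2.imread('pics/w1.png')[175:250,245:330];b=cv2.imread('pics/top0.png')[258:290,130:176]
a=cv2.convertScaleAbs(cv2.resize(a,(425,375),interpolation=cv2.INTER_CUBIC),alpha=2)
b=cv2.convertScaleAbs(cv2.resize(b,(368,256),interpolation=cv2.INTER_CUBIC),alpha=2)
o=np.zeros((375,793,3),np.uint8);o[:,:425]=a;o[:256,425:]=b;cv2.imwrite('pics/c2.png',o)"
```

```text
(no output)
```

View pics/c2.png

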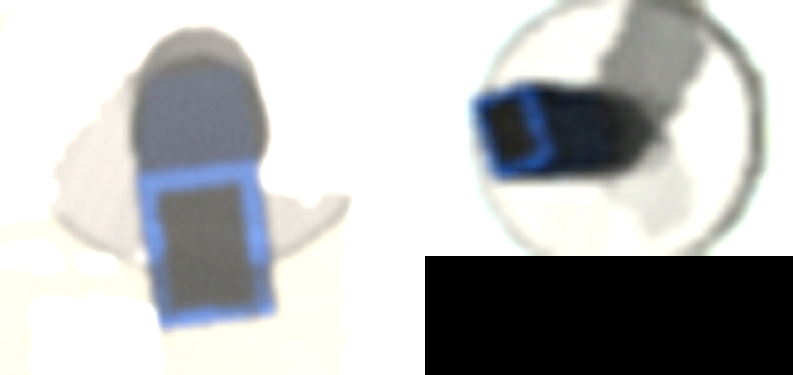

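Enlarged, the body is rotated about 8° from the jaws in the wrist view, and the top view gives about 15.5° plus camera roll. I'll therefore turn by another 7°. The body centre is at (286.4,224.0) in the wrist view and (140.6,273.8) in the top view.

```bash
python3 -c "
from h import *
d=np.load('w1.npz');C=(d['K'],d['A'],d['o'])
w=np.array([ray(C,(244.6+u/5,174.6+v/5),.14) for u,v in [(137,178),(257,163),(275,310),(160,328)]])
t=np.array([ray(cam('top'),(129.6+(u-425)/8,257.6+v/8),.14) for u,v in [(473,98),(530,82),(550,160),(495,178)]])
for P in (w,t):
  print(P.mean(0).round(4));e=[P[3]-P[0],P[2]-P[1],P[1]-P[0],P[2]-P[3]];print([(round(np.linalg.norm(x)*1e3,1),round(np.degrees(np.arctan2(x[1],x[0])),1)) for x in e])
"
```

```text
[0.4529 0.2865 0.14  ]
[(np.float64(22.7), np.float64(18.6)), (np.float64(22.1), np.float64(17.9)), (np.float64(17.2), np.float64(107.8)), (np.float64(16.9), np.float64(109.8))]
[0.4546 0.2851 0.14  ]
[(np.float64(23.2), np.float64(-164.4)), (np.float64(22.5), np.float64(-165.5)), (np.float64(16.4), np.float64(-75.9)), (np.float64(15.9), np.float64(-73.4))]
```

Request:
play_rows(
  targets=[
    {"claw": 0, "linear": [0, -0.03, 0.155], "rotation": [-0.074, 0, -0.002]},
    {"claw": 0, "linear": [0, 0, 0], "rotation": [0, 0, 0]},
    {"claw": 0, "linear": [0.7, 0, 0], "rotation": [0, 0, 0]},
    {"claw": 0, "linear": [0.7, 0, 0], "rotation": [0, 0, 0]},
    {"claw": 0, "linear": [0.7, 0, 0], "rotation": [0, 0, 0]},
    {"claw": 0, "linear": [0.7, 0, 0], "rotation": [0, 0, 0]},
    {"claw": 0, "linear": [0.7, 0, 0], "rotation": [0, 0, 0]},
    {"claw": 0, "linear": [0, 0, 0], "rotation": [0, 0, 0]},
    {"claw": 0, "linear": [0, 0, 0], "rotation": [0, 0, 0]},
  ],
)

```text
time: 2.73
position: [0.4485, 0.294, 0.1291]
tool_rot: [-1.415, 1.06, 1.419]
ft_force: [0.8, 1.1, 0.5]
grip_width: 0.997
```

```bash
python3 -c "
from h import *
goto([.4535,.286,.086]);lev()"
```

```text
t 2.73 pos [0.4485 0.294  0.1291] units [ 1.721 -0.106 -0.365]
tilt: tool x [-0.0019  0.0013 -1.    ] z yaw deg 106.39 F [0.82 1.11 0.53] grip 0.997
level units [ 0.      0.0011 -0.0009]
```

Request:
play_rows(
  targets=[
    {"claw": 0, "linear": [0, -0.1, -0.36], "rotation": [0, 0, 0]},
    {"claw": 0, "linear": [0.55, 0, 0], "rotation": [0, 0, 0]},
    {"claw": 0, "linear": [0.55, 0, 0], "rotation": [0, 0, 0]},
    {"claw": 0, "linear": [0.4, 0, 0], "rotation": [0, 0, 0]},
    {"claw": 0, "linear": [0, 0, 0], "rotation": [0, 0, 0]},
    {"claw": 0, "linear": [0, 0, 0], "rotation": [0, 0, 0]},
  ],
)

```text
time: 3.23
position: [0.4578, 0.2874, 0.0969]
tool_rot: [-1.412, 1.053, 1.41]
ft_force: [-0.0, 1.0, 0.2]
grip_width: 0.997
```

```bash
python3 -c "
from h import *
goto([.4535,.286,.086]);lev()
cv2.imwrite('pics/w2.png',get_image('wrist'))"
```

```text
t 3.23 pos [0.4578 0.2874 0.0969] units [ 0.433  0.182 -0.007]
tilt: tool x [ 0.0062  0.0065 -1.    ] z yaw deg 106.12 F [-0.03  1.04  0.17] grip 0.997
level units [0.     0.0029 0.0049]
```

View pics/w2.png

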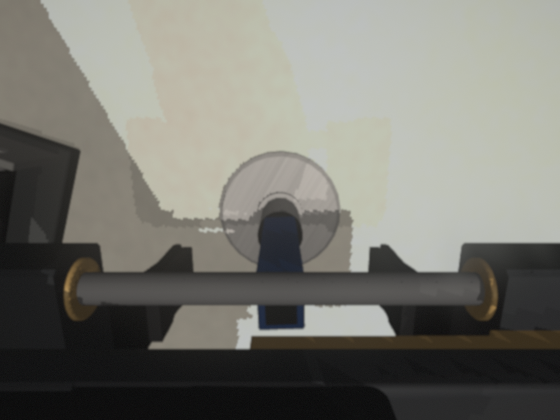

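The probe sits centred between the fingers at column 281 and is well aligned. I'll check its fore-aft position from the top edge at row 327, then lower and grip.

```bash
python3 -c "
from h import *
s=get_state();C=cam('wrist',s);p=ray(C,(281,327),.14);A=R.from_rotvec(s['tool_rot']).as_matrix()
print(p,(A.T@(p-s['position'])*1e3).round(1))"
```

```text
[0.46341044 0.28958068 0.14      ] [-43.1  -6.4   0.8]
```

Request:
play_rows(
  targets=[
    {"claw": 0, "linear": [0.25, 0.08, 0], "rotation": [0, 0.002, 0.004]},
    {"claw": 0, "linear": [0.2, 0.05, 0], "rotation": [0, 0, 0]},
    {"claw": 0, "linear": [0, 0, 0], "rotation": [0, 0, 0]},
    {"claw": 0, "linear": [0, 0, 0], "rotation": [0, 0, 0]},
  ],
)

```text
time: 3.62
position: [0.4557, 0.2872, 0.087]
tool_rot: [-1.412, 1.058, 1.411]
ft_force: [0.3, -1.5, 0.0]
grip_width: 1.0
```

```bash
python3 -c "
from h import *
goto([.4535,.286,.086]);lev()"
```

```text
t 3.62 pos [0.4557 0.2872 0.087 ] units [ 0.04   0.097 -0.024]
tilt: tool x [ 0.0034  0.0035 -1.    ] z yaw deg 106.09 F [ 0.25 -1.51  0.05] grip 1.0
level units [0.     0.0016 0.0027]
```

Request:
play_rows(
  targets=[
    {"claw": 0, "linear": [0, 0.12, -0.02], "rotation": [0, 0.001, 0.002]},
    {"claw": 0, "linear": [0, 0, 0], "rotation": [0, 0, 0]},
    {"claw": 0.6, "linear": [0, 0, 0], "rotation": [0, 0, 0]},
    {"claw": 1, "linear": [0, 0, 0], "rotation": [0, 0, 0]},
    {"claw": 1, "linear": [0, 0, 0], "rotation": [0, 0, 0]},
    {"claw": 1, "linear": [0, 0, 0], "rotation": [0, 0, 0]},
    {"claw": 1, "linear": [0, 0, 0], "rotation": [0, 0, 0]},
    {"claw": 1, "linear": [0, 0, 0], "rotation": [0, 0, 0]},
    {"claw": 1, "linear": [0, 0, 0], "rotation": [0, 0, 0]},
    {"claw": 1, "linear": [0, 0, 0], "rotation": [0, 0, 0]},
  ],
  newtons=25,
)

```text
time: 4.45
position: [0.4529, 0.2862, 0.0877]
tool_rot: [-1.413, 1.06, 1.413]
ft_force: [0.3, -0.4, -0.3]
grip_width: 0.476
```

```bash
python3 -c "
from h import *
goto([.4535,.286,.086]);lev()"
```

```text
t 4.45 pos [0.4529 0.2862 0.0877] units [ 0.07  -0.02  -0.014]
tilt: tool x [ 0.0015  0.0017 -1.    ] z yaw deg 106.11 F [ 0.33 -0.44 -0.35] grip 0.476
level units [0.     0.0007 0.0012]
```

Still closing, so I give it more time.

Request:
play_rows(
  targets=[
    {"claw": 1, "linear": [0, 0, 0], "rotation": [0, 0, 0]},
    {"claw": 1, "linear": [0, 0, 0], "rotation": [0, 0, 0]},
    {"claw": 1, "linear": [0, 0, 0], "rotation": [0, 0, 0]},
    {"claw": 1, "linear": [0, 0, 0], "rotation": [0, 0, 0]},
    {"claw": 1, "linear": [0, 0, 0], "rotation": [0, 0, 0]},
    {"claw": 1, "linear": [0, 0, 0], "rotation": [0, 0, 0]},
    {"claw": 1, "linear": [0, 0, 0], "rotation": [0, 0, 0]},
    {"claw": 1, "linear": [0, 0, 0], "rotation": [0, 0, 0]},
    {"claw": 1, "linear": [0, 0, 0], "rotation": [0, 0, 0]},
    {"claw": 1, "linear": [0, 0, 0], "rotation": [0, 0, 0]},
  ],
)

```text
time: 5.28
position: [0.4529, 0.2861, 0.0877]
tool_rot: [-1.413, 1.061, 1.413]
ft_force: [-0.7, -0.3, 0.6]
grip_width: 0.205
```

```bash
python3 -c "
from h import *
goto([.4529,.2862,.2]);lev()"
```

```text
t 5.28 pos [0.4529 0.2861 0.0877] units [-4.492 -0.008  0.008]
tilt: tool x [ 0.0015  0.0015 -1.    ] z yaw deg 106.11 F [-0.75 -0.3   0.57] grip 0.205
level units [0.     0.0007 0.0012]
```

The opening is 17.8 mm, so the probe is gripped, with its tip 67.7 mm below the TCP. I lift it straight up in small rows.

Request:
play_rows(
  targets=[
    {"claw": 1, "linear": [-0.2, 0, 0], "rotation": [0, 0, 0]},
    {"claw": 1, "linear": [-0.25, 0, 0], "rotation": [0, 0, 0]},
    {"claw": 1, "linear": [-0.25, 0, 0], "rotation": [0, 0, 0]},
    {"claw": 1, "linear": [-0.25, 0, 0], "rotation": [0, 0, 0]},
    {"claw": 1, "linear": [0, 0, 0], "rotation": [0, 0, 0]},
  ],
)

```text
time: 5.7
position: [0.4525, 0.2858, 0.1134]
tool_rot: [-1.413, 1.062, 1.413]
ft_force: [-0.1, 0.4, -0.4]
grip_width: 0.207
```

```bash
python3 -c "
from h import *
goto([.4529,.2862,.2]);lev()"
```

```text
t 5.7 pos [0.4525 0.2858 0.1134] units [-3.464 -0.023  0.014]
tilt: tool x [ 4.e-04  7.e-04 -1.e+00] z yaw deg 106.1 F [-0.05  0.36 -0.42] grip 0.207
level units [0.     0.0004 0.0004]
```

Request:
play_rows(
  targets=[
    {"claw": 1, "linear": [-0.4, 0, 0], "rotation": [0, 0, 0]},
    {"claw": 1, "linear": [-0.6, 0, 0], "rotation": [0, 0, 0]},
    {"claw": 1, "linear": [-0.6, 0, 0], "rotation": [0, 0, 0]},
    {"claw": 1, "linear": [-0.6, 0, 0], "rotation": [0, 0, 0]},
    {"claw": 1, "linear": [-0.6, 0, 0], "rotation": [0, 0, 0]},
    {"claw": 1, "linear": [-0.6, 0, 0], "rotation": [0, 0, 0]},
    {"claw": 1, "linear": [-0.6, 0, 0], "rotation": [0, 0, 0]},
    {"claw": 1, "linear": [-0.4, 0, 0], "rotation": [0, 0, 0]},
    {"claw": 1, "linear": [0, 0, 0], "rotation": [0, 0, 0]},
  ],
)

```text
time: 6.45
position: [0.452, 0.2852, 0.234]
tool_rot: [-1.413, 1.06, 1.412]
ft_force: [0.2, -0.3, -0.4]
grip_width: 0.206
```

Request:
play_rows(
  targets=[
    {"claw": 1, "linear": [-0.05, -0.2, -0.5], "rotation": [0, 0, 0]},
    {"claw": 1, "linear": [-0.05, -0.22, -0.7], "rotation": [0, 0, 0]},
    {"claw": 1, "linear": [-0.05, -0.22, -0.7], "rotation": [0, 0, 0]},
    {"claw": 1, "linear": [-0.05, -0.22, -0.7], "rotation": [0, 0, 0]},
    {"claw": 1, "linear": [-0.05, -0.22, -0.7], "rotation": [0, 0, 0]},
    {"claw": 1, "linear": [-0.05, -0.22, -0.7], "rotation": [0, 0, 0]},
    {"claw": 1, "linear": [-0.05, -0.22, -0.7], "rotation": [0, 0, 0]},
    {"claw": 1, "linear": [-0.05, -0.22, -0.7], "rotation": [0, 0, 0]},
    {"claw": 1, "linear": [0, 0, 0], "rotation": [0, 0, 0]},
  ],
)

```text
time: 7.2
position: [0.5316, 0.1637, 0.2404]
tool_rot: [-1.415, 1.062, 1.42]
ft_force: [-0.8, -0.6, -0.5]
grip_width: 0.204
```

```bash
python3 -c "
from h import *
goto([.6566,-.0252,.225]);lev()"
```

```text
t 7.2 pos [0.5316 0.1637 0.2404] units [ 0.602 -2.662 -8.662]
tilt: tool x [-3.2e-03 -1.0e-04 -1.0e+00] z yaw deg 106.43 F [-0.84 -0.58 -0.49] grip 0.204
level units [ 0.      0.0005 -0.002 ]
```

Request:
play_rows(
  targets=[
    {"claw": 1, "linear": [0, -0.2, -0.65], "rotation": [0, 0.001, -0.002]},
    {"claw": 1, "linear": [0, -0.22, -0.72], "rotation": [0, 0, 0]},
    {"claw": 1, "linear": [0, -0.22, -0.72], "rotation": [0, 0, 0]},
    {"claw": 1, "linear": [0, -0.22, -0.72], "rotation": [0, 0, 0]},
    {"claw": 1, "linear": [0, -0.22, -0.72], "rotation": [0, 0, 0]},
    {"claw": 1, "linear": [0, -0.22, -0.72], "rotation": [0, 0, 0]},
    {"claw": 1, "linear": [0, -0.22, -0.72], "rotation": [0, 0, 0]},
    {"claw": 1, "linear": [0, -0.22, -0.72], "rotation": [0, 0, 0]},
    {"claw": 1, "linear": [0, -0.22, -0.72], "rotation": [0, 0, 0]},
    {"claw": 1, "linear": [0, -0.22, -0.72], "rotation": [0, 0, 0]},
  ],
)

```text
time: 8.03
position: [0.6319, 0.0132, 0.232]
tool_rot: [-1.416, 1.058, 1.439]
ft_force: [0.4, -0.2, -0.3]
grip_width: 0.201
```

Request:
play_rows(
  targets=[
    {"claw": 1, "linear": [0, -0.2, -0.6], "rotation": [0, 0, 0]},
    {"claw": 1, "linear": [0, 0, 0], "rotation": [0, 0, 0]},
    {"claw": 1, "linear": [0, 0, 0], "rotation": [0, 0, 0]},
  ],
)

```text
time: 8.28
position: [0.6414, -0.0032, 0.2288]
tool_rot: [-1.411, 1.065, 1.438]
ft_force: [0.1, 0.5, -0.5]
grip_width: 0.206
```

```bash
python3 -c "
from h import *
goto([.6566,-.0252,.16]);lev()
C=cam('wrist');im=get_image('wrist');cv2.imwrite('pics/w3.png',im);cv2.imwrite('pics/t3.png',get_image('top'));cv2.imwrite('pics/s3.png',get_image('scene'))
np.savez('w3.npz',K=C[0],A=C[1],o=C[2])
p=get_state()['position'].copy();p[2]-=.0677
for n in('wrist','scene','top'):print(n,proj(cam(n),p),proj(cam(n),[.6566,-.0252,.065]))
"
```

```text
t 8.28 pos [ 0.6414 -0.0032  0.2288] units [ 2.741 -0.372 -1.035]
tilt: tool x [-0.0176  0.0014 -0.9998] z yaw deg 106.85 F [ 0.08  0.53 -0.49] grip 0.206
level units [ 0.      0.0041 -0.0105]
wrist [278.86757848 229.63182813] [251.14138082 209.98142055]
scene [275.20810495 191.46659961] [265.3006345  208.55632476]
top [266.86694487 186.37520011] [276.46423306 186.7945149 ]
```

View pics/w3.png

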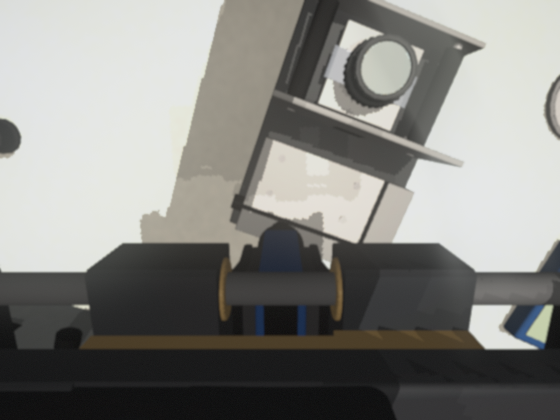

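View pics/s3.png

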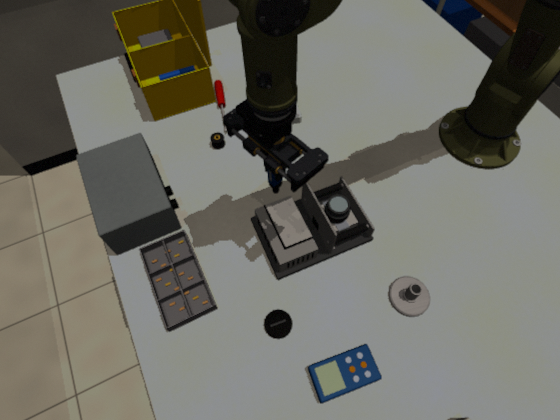

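The wrist view shows the seam running from (238,205) to the corner near (362,241) and on to (385,185), with the lens at (387,68). In the scene view the tip is at about (275,188), close to the predicted (275,191). Now I compare the wrist measurements with the top-view estimate.

```bash
python3 -c "
from h import *
d=np.load('w3.npz');C=(d['K'],d['A'],d['o'])
th=-.051;M=np.array([[np.cos(th),-np.sin(th)],[np.sin(th),np.cos(th)]]);O=np.array([.570,.0443])
for n,x,y,z in [('a',90,-65,65),('b',90,-30,65),('d',90,45,65),('f',30,45,65),('lens',-65,0,85)]:
  w=np.r_[O+M@np.array([x,y])/1e3,z/1e3];print(n,w.round(4),proj(C,w).round(1))
im=cv2.imread('pics/w3.png');g=cv2.cvtColor(im,cv2.COLOR_BGR2GRAY)
# dark seam by columns / rows
def sub(a):
  w=np.clip(np.median(a)-a.astype(float)-15,0,None);return (w*np.arange(len(a))).sum()/w.sum()
P=[]
for u in range(255,262,2):
  y0=int(209+(u-250)*.29);P.append((u,y0-7+sub(g[y0-7:y0+8,u])))
for u in range(325,355,5):
  y0=int(209+(u-250)*.29);P.append((u,y0-7+sub(g[y0-7:y0+8,u])))
Q=[]
for v in range(192,236,6):
  x0=int(383-(v-187)*.42);Q.append((x0-7+sub(g[v,x0-7:x0+8]),v))
for L in(P,Q):
  W=np.array([ray(C,p,.065)[:2] for p in L]);m=((W-O)@M)*1e3;print(np.round(L,1).tolist());print(m.round(1).tolist())
o=cv2.resize(im[0:260,220:480],None,fx=2.3,fy=2.3,interpolation=cv2.INTER_CUBIC);cv2.imwrite('pics/w3c.png',o)
"
```

```text
a [ 0.6566 -0.0252  0.065 ] [252.1 210.3]
b [0.6584 0.0098 0.065 ] [286.4 222.2]
d [0.6622 0.0847 0.065 ] [358. 247.]
f [0.6023 0.0877 0.065 ] [382.4 190.3]
lens [0.5051 0.0476 0.085 ] [385.7  68.6]
[[255.0, 210.8], [257.0, 211.5], [259.0, 212.2], [261.0, 212.9], [325.0, 234.8], [330.0, 236.5], [335.0, 238.1], [340.0, 240.2], [345.0, 241.5], [350.0, 243.4]]
[[89.6, -62.2], [89.5, -60.2], [89.6, -58.2], [89.6, -56.1], [89.3, 9.8], [89.3, 15.1], [89.1, 20.3], [89.5, 25.7], [89.1, 30.8], [89.2, 36.2]]
[[382.0, 192.0], [379.4, 198.0], [376.8, 204.0], [374.1, 210.0], [371.5, 216.0], [369.0, 222.0], [366.3, 228.0], [363.7, 234.0]]
[[31.6, 45.3], [37.8, 45.3], [44.0, 45.3], [50.3, 45.2], [56.6, 45.1], [62.9, 45.3], [69.3, 45.2], [75.8, 45.1]]
```

View pics/w3c.png

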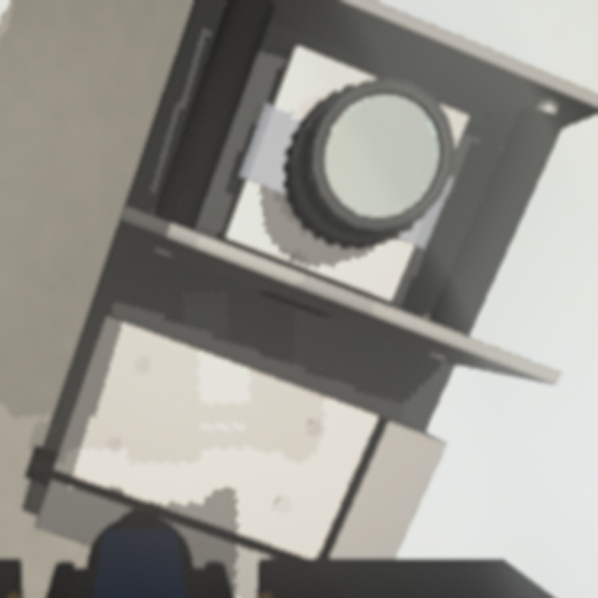

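Both cameras agree to about 1 mm on the seam and about 1.5 mm on the lens. I'll level the tool and move above seam_a.

Request:
play_rows(
  targets=[
    {"claw": 1, "linear": [0.2, -0.1, -0.3], "rotation": [0, 0.004, -0.01]},
    {"claw": 1, "linear": [0.4, -0.1, -0.35], "rotation": [0, 0, 0]},
    {"claw": 1, "linear": [0.5, -0.1, -0.3], "rotation": [0, 0, 0]},
    {"claw": 1, "linear": [0.5, 0, 0], "rotation": [0, 0, 0]},
    {"claw": 1, "linear": [0.3, 0, 0], "rotation": [0, 0, 0]},
    {"claw": 1, "linear": [0, 0, 0], "rotation": [0, 0, 0]},
    {"claw": 1, "linear": [0, 0, 0], "rotation": [0, 0, 0]},
  ],
)

```text
time: 9.02
position: [0.6542, -0.0172, 0.1765]
tool_rot: [-1.425, 1.048, 1.433]
ft_force: [-0.2, -0.2, -0.9]
grip_width: 0.204
```

```bash
python3 -c "
from h import *
goto([.6566,-.0252,.14]);lev()"
```

```text
t 9.02 pos [ 0.6542 -0.0172  0.1765] units [ 1.46e+00  1.00e-03 -3.43e-01]
tilt: tool x [-0.0028  0.0041 -1.    ] z yaw deg 107.4 F [-0.21 -0.24 -0.87] grip 0.204
level units [ 0.      0.003  -0.0009]
```

Request:
play_rows(
  targets=[
    {"claw": 1, "linear": [0, 0, -0.3], "rotation": [0, 0.003, -0.001]},
    {"claw": 1, "linear": [0.25, 0, 0], "rotation": [0, 0, 0]},
    {"claw": 1, "linear": [0.25, 0, 0], "rotation": [0, 0, 0]},
    {"claw": 1, "linear": [0.25, 0, 0], "rotation": [0, 0, 0]},
    {"claw": 1, "linear": [0.25, 0, 0], "rotation": [0, 0, 0]},
    {"claw": 1, "linear": [0.2, 0, 0], "rotation": [0, 0, 0]},
    {"claw": 1, "linear": [0, 0, 0], "rotation": [0, 0, 0]},
    {"claw": 1, "linear": [0, 0, 0], "rotation": [0, 0, 0]},
  ],
)

```text
time: 9.68
position: [0.6569, -0.0242, 0.1439]
tool_rot: [-1.43, 1.049, 1.429]
ft_force: [0.7, 0.3, -0.7]
grip_width: 0.205
```

```bash
python3 -c "
from h import *
goto([.6566,-.0252,.14]);lev()"
```

```text
t 9.68 pos [ 0.6569 -0.0242  0.1439] units [ 0.154  0.022 -0.036]
tilt: tool x [ 1.e-03  2.e-04 -1.e+00] z yaw deg 107.45 F [ 0.66  0.34 -0.74] grip 0.205
level units [ 0.     -0.0001  0.0006]
```

Request:
play_rows(
  targets=[
    {"claw": 1, "linear": [0.16, 0.02, -0.03], "rotation": [0, 0, 0]},
    {"claw": 1, "linear": [0, 0, 0], "rotation": [0, 0, 0]},
    {"claw": 1, "linear": [0, 0, 0], "rotation": [0, 0, 0]},
  ],
)

```text
time: 9.93
position: [0.6568, -0.0249, 0.1397]
tool_rot: [-1.431, 1.048, 1.429]
ft_force: [0.1, -0.1, -0.4]
grip_width: 0.205
```

```bash
python3 -c "
from h import *
goto([.6566,-.0252,.14]);lev()
im=get_image('scene');cv2.imwrite('pics/s4.png',im)
x0,y0=225,150
o=cv2.resize(im[y0:y0+90,x0:x0+110],None,fx=6.5,fy=6.5,interpolation=cv2.INTER_CUBIC);o=cv2.convertScaleAbs(o,alpha=1.6)
C=cam('scene');p=get_state()['position'].copy();p[2]-=.0677
f=lambda q:((proj(C,q)-[x0,y0]+.5)*6.5).round(0)
print('tip',f(p),'a',f([.6566,-.0252,.065]),'d',f([.6622,.0847,.065]),'+10mm up',f(p+[0,0,.01]))
cv2.imwrite('pics/s4c.png',o)"
```

```text
t 9.93 pos [ 0.6568 -0.0249  0.1397] units [-0.011  0.01  -0.01 ]
tilt: tool x [ 1.4e-03  3.0e-04 -1.0e+00] z yaw deg 107.47 F [ 0.07 -0.07 -0.37] grip 0.205
level units [ 0.     -0.0001  0.0009]
tip [265. 375.] a [265. 384.] d [390. 643.] +10mm up [264. 361.]
```

View pics/s4c.png

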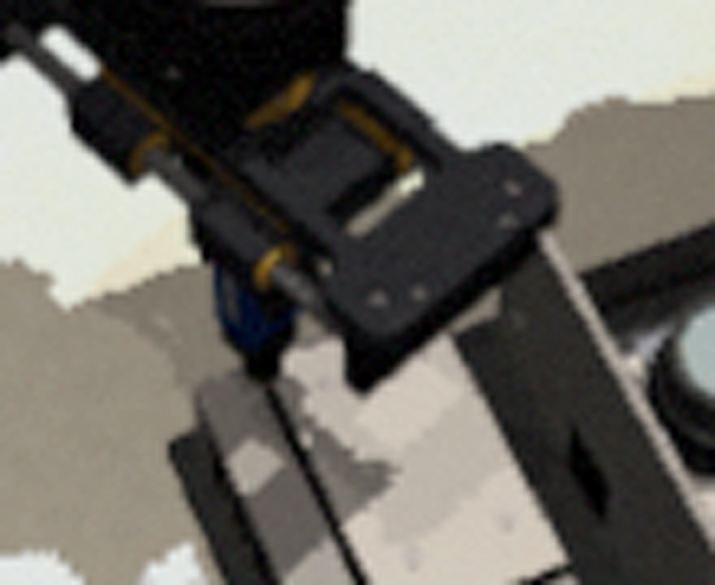

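The tip sits right at the start of the seam at (262,378), where the prediction was (265,375). I start the slow sweep along the long leg.

Request:
play_rows(
  targets=[
    {"claw": 1, "linear": [0, -0.049, 0.133], "rotation": [0, 0, 0]},
    {"claw": 1, "linear": [0, -0.049, 0.133], "rotation": [0, 0, 0]},
    {"claw": 1, "linear": [0, -0.049, 0.133], "rotation": [0, 0, 0]},
    {"claw": 1, "linear": [0, -0.049, 0.133], "rotation": [0, 0, 0]},
    {"claw": 1, "linear": [0, -0.049, 0.133], "rotation": [0, 0, 0]},
    {"claw": 1, "linear": [0, -0.049, 0.133], "rotation": [0, 0, 0]},
  ],
)

```text
time: 10.48
position: [0.6584, -0.0021, 0.1407]
tool_rot: [-1.431, 1.048, 1.427]
ft_force: [0.3, 1.3, -1.3]
grip_width: 0.207
```

```bash
cat >> h.py <<'E'
def modu():
    th=-.051;M=np.array([[np.cos(th),-np.sin(th)],[np.sin(th),np.cos(th)]])
    s=get_state();p=s['position']-R.from_rotvec(s['tool_rot']).as_matrix()[:,0]*-.0677
    print("tip in module mm",((p[:2]-[.570,.0443])@M*1e3).round(1),"tip z",(p[2]*1e3).round(1))
E
python3 -c "
from h import *
goto([.6622,.0847,.14]);lev();modu()"
```

```text
t 10.48 pos [ 0.6584 -0.0021  0.1407] units [ 0.032 -1.186  3.269]
tilt: tool x [ 3.e-03  3.e-04 -1.e+00] z yaw deg 107.43 F [ 0.28  1.26 -1.26] grip 0.207
level units [ 0.     -0.0004  0.0019]
tip in module mm [ 90.8 -41.8] tip z 73.0
```

Request:
play_rows(
  targets=[
    {"claw": 1, "linear": [0.01, -0.042, 0.115], "rotation": [0, 0, 0.001]},
    {"claw": 1, "linear": [0.01, -0.042, 0.115], "rotation": [0, 0, 0.001]},
    {"claw": 1, "linear": [0, -0.042, 0.115], "rotation": [0, 0, 0]},
    {"claw": 1, "linear": [0, -0.042, 0.115], "rotation": [0, 0, 0]},
    {"claw": 1, "linear": [0, -0.042, 0.115], "rotation": [0, 0, 0]},
    {"claw": 1, "linear": [0, -0.042, 0.115], "rotation": [0, 0, 0]},
    {"claw": 1, "linear": [0, -0.042, 0.115], "rotation": [0, 0, 0]},
    {"claw": 1, "linear": [0, -0.042, 0.115], "rotation": [0, 0, 0]},
    {"claw": 1, "linear": [0, -0.042, 0.115], "rotation": [0, 0, 0]},
  ],
)

```text
time: 11.23
position: [0.6598, 0.0293, 0.1401]
tool_rot: [-1.43, 1.05, 1.431]
ft_force: [-0.0, -0.8, -0.9]
grip_width: 0.201
```

```bash
python3 -c "
from h import *
goto([.6622,.0847,.14]);lev();modu()"
```

```text
t 11.23 pos [0.6598 0.0293 0.1401] units [ 0.003 -0.759  2.085]
tilt: tool x [-5.e-04 -5.e-04 -1.e+00] z yaw deg 107.49 F [-0.04 -0.82 -0.93] grip 0.201
level units [ 0.     -0.0002 -0.0004]
tip in module mm [ 90.4 -10.5] tip z 72.4
```

Request:
play_rows(
  targets=[
    {"claw": 1, "linear": [0, -0.042, 0.115], "rotation": [0, 0, 0]},
    {"claw": 1, "linear": [0, -0.042, 0.115], "rotation": [0, 0, 0]},
    {"claw": 1, "linear": [0, -0.042, 0.115], "rotation": [0, 0, 0]},
    {"claw": 1, "linear": [0, -0.042, 0.115], "rotation": [0, 0, 0]},
    {"claw": 1, "linear": [0, -0.042, 0.115], "rotation": [0, 0, 0]},
    {"claw": 1, "linear": [0, -0.042, 0.115], "rotation": [0, 0, 0]},
    {"claw": 1, "linear": [0, -0.042, 0.115], "rotation": [0, 0, 0]},
    {"claw": 1, "linear": [0, -0.042, 0.115], "rotation": [0, 0, 0]},
    {"claw": 1, "linear": [0, -0.042, 0.115], "rotation": [0, 0, 0]},
    {"claw": 1, "linear": [0, -0.042, 0.115], "rotation": [0, 0, 0]},
  ],
)

```text
time: 12.07
position: [0.6613, 0.0631, 0.1402]
tool_rot: [-1.43, 1.05, 1.43]
ft_force: [0.1, -0.5, -0.6]
grip_width: 0.204
```

```bash
python3 -c "
from h import *
goto([.6622,.0847,.14]);lev();modu()"
```

```text
t 12.07 pos [0.6613 0.0631 0.1402] units [ 0.006 -0.293  0.813]
tilt: tool x [-3.e-04 -5.e-04 -1.e+00] z yaw deg 107.48 F [ 0.08 -0.51 -0.58] grip 0.204
level units [ 0.     -0.0002 -0.0003]
tip in module mm [90.2 23.4] tip z 72.5
```

Now the last 21 mm to the corner, with a short settle.

Request:
play_rows(
  targets=[
    {"claw": 1, "linear": [0, -0.042, 0.115], "rotation": [0, 0, 0]},
    {"claw": 1, "linear": [0, -0.042, 0.115], "rotation": [0, 0, 0]},
    {"claw": 1, "linear": [0, -0.042, 0.115], "rotation": [0, 0, 0]},
    {"claw": 1, "linear": [0, -0.042, 0.115], "rotation": [0, 0, 0]},
    {"claw": 1, "linear": [0, -0.042, 0.115], "rotation": [0, 0, 0]},
    {"claw": 1, "linear": [0, -0.04, 0.09], "rotation": [0, 0, 0]},
    {"claw": 1, "linear": [0, 0, 0], "rotation": [0, 0, 0]},
    {"claw": 1, "linear": [0, 0, 0], "rotation": [0, 0, 0]},
  ],
)

```text
time: 12.73
position: [0.6623, 0.0842, 0.14]
tool_rot: [-1.431, 1.049, 1.432]
ft_force: [0.5, 0.0, -1.0]
grip_width: 0.211
```

```bash
python3 -c "
from h import *
goto([.6023,.0877,.14]);lev();modu()"
```

```text
t 12.73 pos [0.6623 0.0842 0.14  ] units [0.    2.247 0.857]
tilt: tool x [-5.e-04 -1.e-04 -1.e+00] z yaw deg 107.56 F [ 0.46  0.   -1.02] grip 0.211
level units [ 0.      0.     -0.0003]
tip in module mm [90.1 44.6] tip z 72.3
```

Request:
play_rows(
  targets=[
    {"claw": 1, "linear": [0, 0.118, 0.045], "rotation": [0, 0, 0]},
    {"claw": 1, "linear": [0, 0.118, 0.045], "rotation": [0, 0, 0]},
    {"claw": 1, "linear": [0, 0.118, 0.045], "rotation": [0, 0, 0]},
    {"claw": 1, "linear": [0, 0.118, 0.045], "rotation": [0, 0, 0]},
    {"claw": 1, "linear": [0, 0.118, 0.045], "rotation": [0, 0, 0]},
    {"claw": 1, "linear": [0, 0.118, 0.045], "rotation": [0, 0, 0]},
    {"claw": 1, "linear": [0, 0.118, 0.045], "rotation": [0, 0, 0]},
    {"claw": 1, "linear": [0, 0.118, 0.045], "rotation": [0, 0, 0]},
    {"claw": 1, "linear": [0, 0.118, 0.045], "rotation": [0, 0, 0]},
    {"claw": 1, "linear": [0, 0.118, 0.045], "rotation": [0, 0, 0]},
  ],
)

```text
time: 13.57
position: [0.6275, 0.0848, 0.1402]
tool_rot: [-1.43, 1.05, 1.43]
ft_force: [0.3, -0.7, -0.6]
grip_width: 0.208
```

```bash
python3 -c "
from h import *
goto([.6023,.0877,.14]);lev();modu()"
```

```text
t 13.57 pos [0.6275 0.0848 0.1402] units [0.009 0.926 0.412]
tilt: tool x [-5.e-04 -6.e-04 -1.e+00] z yaw deg 107.46 F [ 0.32 -0.67 -0.61] grip 0.208
level units [ 0.     -0.0003 -0.0004]
tip in module mm [55.3 43.4] tip z 72.5
```

Request:
play_rows(
  targets=[
    {"claw": 1, "linear": [0, 0.115, 0.055], "rotation": [0, 0, 0]},
    {"claw": 1, "linear": [0, 0.115, 0.055], "rotation": [0, 0, 0]},
    {"claw": 1, "linear": [0, 0.115, 0.055], "rotation": [0, 0, 0]},
    {"claw": 1, "linear": [0, 0.115, 0.055], "rotation": [0, 0, 0]},
    {"claw": 1, "linear": [0, 0.115, 0.055], "rotation": [0, 0, 0]},
    {"claw": 1, "linear": [0, 0.115, 0.055], "rotation": [0, 0, 0]},
    {"claw": 1, "linear": [0, 0.1, 0.05], "rotation": [0, 0, 0]},
    {"claw": 1, "linear": [0, 0, 0], "rotation": [0, 0, 0]},
    {"claw": 1, "linear": [0, 0, 0], "rotation": [0, 0, 0]},
    {"claw": 1, "linear": [0, 0, 0], "rotation": [0, 0, 0]},
  ],
)

```text
time: 14.4
position: [0.6027, 0.0887, 0.1405]
tool_rot: [-1.43, 1.049, 1.431]
ft_force: [-0.1, -0.4, -1.5]
grip_width: 0.207
```

```bash
python3 -c "
from h import *
goto([.6023,.0877,.14]);lev();modu()"
```

```text
t 14.4 pos [0.6027 0.0887 0.1405] units [ 0.021  0.027 -0.032]
tilt: tool x [-2.e-04 -1.e-04 -1.e+00] z yaw deg 107.49 F [-0.14 -0.36 -1.51] grip 0.207
level units [ 0.     -0.     -0.0002]
tip in module mm [30.4 46. ] tip z 72.8
```

The tip is at seam_f. I lift and carry it over the plate.

Request:
play_rows(
  targets=[
    {"claw": 1, "linear": [-0.3, 0, 0], "rotation": [0, 0, 0]},
    {"claw": 1, "linear": [-0.5, 0, 0], "rotation": [0, 0, 0]},
    {"claw": 1, "linear": [-0.5, 0, 0], "rotation": [0, 0, 0]},
    {"claw": 1, "linear": [-0.5, 0, 0], "rotation": [0, 0, 0]},
    {"claw": 1, "linear": [-0.5, 0, 0], "rotation": [0, 0, 0]},
    {"claw": 1, "linear": [-0.5, 0, 0], "rotation": [0, 0, 0]},
    {"claw": 1, "linear": [-0.2, 0, 0], "rotation": [0, 0, 0]},
    {"claw": 1, "linear": [0, 0, 0], "rotation": [0, 0, 0]},
  ],
)

```text
time: 15.07
position: [0.6045, 0.0881, 0.2256]
tool_rot: [-1.432, 1.047, 1.426]
ft_force: [1.2, 0.1, -0.6]
grip_width: 0.202
```

Request:
play_rows(
  targets=[
    {"claw": 1, "linear": [-0.03, 0.3, -0.03], "rotation": [0, 0, 0]},
    {"claw": 1, "linear": [-0.03, 0.5, -0.05], "rotation": [0, 0, 0]},
    {"claw": 1, "linear": [0, 0.5, -0.05], "rotation": [0, 0, 0]},
    {"claw": 1, "linear": [0, 0.5, -0.05], "rotation": [0, 0, 0]},
    {"claw": 1, "linear": [0, 0.5, -0.05], "rotation": [0, 0, 0]},
    {"claw": 1, "linear": [0, 0.5, -0.05], "rotation": [0, 0, 0]},
    {"claw": 1, "linear": [0, 0.5, -0.05], "rotation": [0, 0, 0]},
    {"claw": 1, "linear": [0, 0.4, -0.05], "rotation": [0, 0, 0]},
    {"claw": 1, "linear": [0, 0, 0], "rotation": [0, 0, 0]},
    {"claw": 1, "linear": [0, 0, 0], "rotation": [0, 0, 0]},
  ],
)

```text
time: 15.9
position: [0.509, 0.0471, 0.2224]
tool_rot: [-1.428, 1.055, 1.432]
ft_force: [-0.1, -0.4, -0.1]
grip_width: 0.208
```

```bash
python3 -c "
from h import *
goto([.5053,.0473,.1635]);lev();modu()"
```

```text
t 15.9 pos [0.509  0.0471 0.2224] units [2.358 0.13  0.052]
tilt: tool x [-0.0043 -0.002  -1.    ] z yaw deg 107.36 F [-0.07 -0.38 -0.12] grip 0.208
level units [ 0.     -0.0004 -0.003 ]
tip in module mm [-61.3  -0.4] tip z 154.7
```

Request:
play_rows(
  targets=[
    {"claw": 1, "linear": [0, 0.13, 0.05], "rotation": [0, 0, -0.003]},
    {"claw": 1, "linear": [0.3, 0, 0], "rotation": [0, 0, 0]},
    {"claw": 1, "linear": [0.4, 0, 0], "rotation": [0, 0, 0]},
    {"claw": 1, "linear": [0.4, 0, 0], "rotation": [0, 0, 0]},
    {"claw": 1, "linear": [0.4, 0, 0], "rotation": [0, 0, 0]},
    {"claw": 1, "linear": [0.3, 0, 0], "rotation": [0, 0, 0]},
    {"claw": 1, "linear": [0.1, 0, 0], "rotation": [0, 0, 0]},
    {"claw": 1, "linear": [0, 0, 0], "rotation": [0, 0, 0]},
    {"claw": 1, "linear": [0, 0, 0], "rotation": [0, 0, 0]},
  ],
)

```text
time: 16.65
position: [0.5055, 0.0483, 0.167]
tool_rot: [-1.43, 1.053, 1.432]
ft_force: [-0.7, 0.3, 0.3]
grip_width: 0.204
```

```bash
python3 -c "
from h import *
goto([.5053,.0473,.1637]);lev();modu()
d=np.load('w3.npz');C=(d['K'],d['A'],d['o']);print('lens by wrist',ray(C,(386.3,66.3),.085))"
```

```text
t 16.65 pos [0.5055 0.0483 0.167 ] units [ 0.131  0.022 -0.037]
tilt: tool x [-0.0029 -0.0023 -1.    ] z yaw deg 107.45 F [-0.65  0.27  0.3 ] grip 0.204
level units [ 0.     -0.0008 -0.0022]
tip in module mm [-64.8   0.6] tip z 99.3
lens by wrist [0.50325131 0.0474605  0.085     ]
```

Request:
play_rows(
  targets=[
    {"claw": 1, "linear": [0.12, 0.04, -0.03], "rotation": [0, -0.001, -0.002]},
    {"claw": 1, "linear": [0, 0, 0], "rotation": [0, 0, 0]},
    {"claw": 1, "linear": [0, 0, 0], "rotation": [0, 0, 0]},
    {"claw": 1, "linear": [0, 0, 0], "rotation": [0, 0, 0]},
  ],
)

```text
time: 16.98
position: [0.5056, 0.0473, 0.1646]
tool_rot: [-1.43, 1.048, 1.429]
ft_force: [-0.2, 0.6, -0.6]
grip_width: 0.208
```

```bash
python3 -c "
from h import *
goto([.5047,.0473,.1637]);lev();modu()
im=get_image('scene');w=get_image('wrist');cv2.imwrite('pics/s5.png',im)
x0,y0=290,150
o=cv2.convertScaleAbs(cv2.resize(im[y0:y0+90,x0:x0+90],None,fx=5,fy=5,interpolation=cv2.INTER_CUBIC),alpha=1.6)
C=cam('scene');p=get_state()['position'].copy();p[2]-=.0677
f=lambda q:((proj(C,q)-[x0,y0]+.5)*5).round(0)
L=np.array([.5047,.0473,.085])
print('tip',f(p),'rim centre',f(L),'rim +y,-y,+x,-x',[f(L+d).tolist() for d in([0,.026,0],[0,-.026,0],[.026,0,0],[-.026,0,0])])
o2=cv2.resize(w[100:340,180:380],(342,410));q=np.zeros((450,792,3),np.uint8);q[:,:450]=o;q[:410,450:]=o2
print('wrist tip',(proj(cam('wrist'),p)-[180,100])*1.71+[450,0],'rim',[((proj(cam('wrist'),L+d)-[180,100])*1.71+[450,0]).round(0).tolist() for d in([0,0,0],[-.026,0,0])])
cv2.imwrite('pics/f5.png',q)"
```

```text
t 16.98 pos [0.5056 0.0473 0.1646] units [0.036 0.033 0.012]
tilt: tool x [ 1.6e-03  7.0e-04 -1.0e+00] z yaw deg 107.44 F [-0.16  0.63 -0.6 ] grip 0.208
level units [0.     0.0001 0.0011]
tip in module mm [-64.4  -0.3] tip z 96.9
tip [246. 256.] rim centre [244. 268.] rim +y,-y,+x,-x [[274.0, 312.0], [215.0, 225.0], [195.0, 290.0], [293.0, 246.0]]
wrist tip [620.09327354 218.75289155] rim [[621.0, 208.0], [640.0, 150.0]]
```

View pics/f5.png

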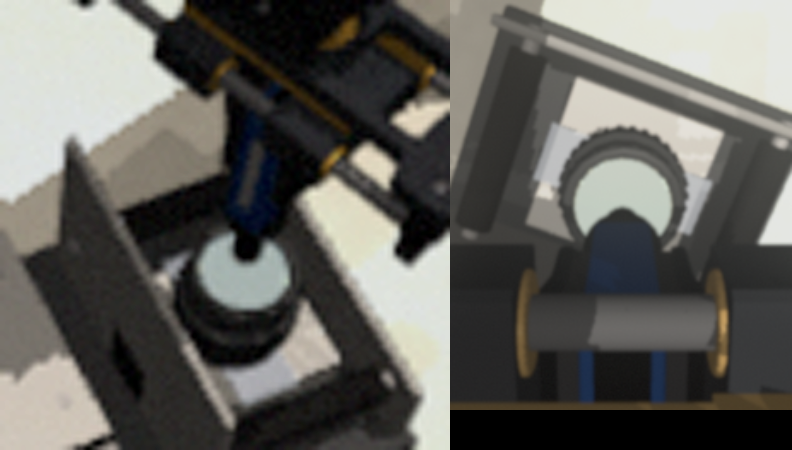

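The tip at (246,~260) lies over the glass, which is centred at (245,270) against a predicted (244,268). The wrist view has the barrel centred at about 625 against 621. Last, a numeric check of the tip end along the image column, with steadiness.

```bash
python3 -c "
from h import *
im=cv2.imread('pics/s5.png');C=cam('scene');p=get_state()['position'].copy();p[2]-=.0677
print('tip px',proj(C,p),'front edge',proj(C,p+[.0045,.0045,0]),[ (z,proj(C,p+[0,0,z/1e3])[1].round(1)) for z in(10,20,35)])
for v in range(190,214):print(v,im[v,337:341].mean(0).round().tolist(), im[v,330].tolist())
a=cv2.imread('pics/s3.png');b=im
C=cam('top');t0=cv2.imread('pics/top0.png');t1=get_image('top')
d=cv2.absdiff(t0,t1).max(2)
for n,(x,y,w) in dict(cassette=(403,264,24),roller=(388,182,9),cap=(184,160,13),meter=(125,190,28),driver=(440,205,35)).items():print(n,'mean diff',d[y-w:y+w,x-w:x+w].mean().round(1))
s=get_state();print(np.abs(s['qd']).max(),s['ft_force'])
"
```

```text
tip px [338.72346784 200.60929314] front edge [338.04779692 202.90457263] [(10, np.float64(198.3)), (20, np.float64(196.0)), (35, np.float64(192.4))]
190 [28.0, 25.0, 23.0] [7, 8, 7]
191 [25.0, 15.0, 10.0] [8, 8, 7]
192 [24.0, 13.0, 6.0] [4, 2, 2]
193 [21.0, 5.0, 0.0] [8, 8, 10]
194 [17.0, 7.0, 1.0] [18, 20, 21]
195 [12.0, 3.0, 2.0] [20, 20, 21]
196 [7.0, 6.0, 4.0] [14, 15, 18]
197 [5.0, 5.0, 5.0] [13, 14, 17]
198 [2.0, 0.0, 0.0] [22, 21, 23]
199 [3.0, 0.0, 1.0] [36, 38, 36]
200 [2.0, 2.0, 2.0] [59, 60, 57]
201 [11.0, 11.0, 12.0] [82, 84, 78]
202 [62.0, 64.0, 60.0] [98, 102, 96]
203 [102.0, 104.0, 96.0] [103, 108, 103]
204 [110.0, 112.0, 104.0] [97, 101, 96]
205 [110.0, 112.0, 104.0] [83, 84, 79]
206 [110.0, 112.0, 104.0] [75, 77, 71]
207 [110.0, 112.0, 104.0] [46, 48, 45]
208 [110.0, 112.0, 105.0] [24, 27, 27]
209 [110.0, 112.0, 104.0] [17, 18, 18]
210 [108.0, 110.0, 104.0] [10, 13, 10]
211 [88.0, 90.0, 83.0] [13, 13, 9]
212 [26.0, 26.0, 27.0] [12, 11, 12]
213 [23.0, 24.0, 26.0] [14, 11, 12]
cassette mean diff 7.9
roller mean diff 6.1
cap mean diff 5.4
meter mean diff 8.1
driver mean diff 8.6
0.0013494470458794861 [-0.89311254  0.39820635 -1.39950156]
```

Request:
play_rows(
  targets=[
    {"claw": 1, "linear": [0.03, 0.03, 0], "rotation": [0, 0, 0.001]},
    {"claw": 1, "linear": [0, 0, 0], "rotation": [0, 0, 0]},
    {"claw": 1, "linear": [0, 0, 0], "rotation": [0, 0, 0]},
    {"claw": 1, "linear": [0, 0, 0], "rotation": [0, 0, 0]},
    {"claw": 1, "linear": [0, 0, 0], "rotation": [0, 0, 0]},
    {"claw": 1, "linear": [0, 0, 0], "rotation": [0, 0, 0]},
  ],
)

```text
time: 17.63
position: [0.5051, 0.0473, 0.1643]
tool_rot: [-1.43, 1.048, 1.429]
ft_force: [0.0, 1.0, -0.5]
grip_width: 0.208
```

```bash
python3 -c "
from h import *
goto([.5047,.0473,.1637]);lev();modu();print(np.abs(get_state()['qd']).max())"
```

```text
t 17.63 pos [0.5051 0.0473 0.1643] units [0.025 0.017 0.007]
tilt: tool x [ 1.e-03  6.e-04 -1.e+00] z yaw deg 107.46 F [ 0.03  0.97 -0.52] grip 0.208
level units [0.     0.0001 0.0007]
tip in module mm [-64.8  -0.3] tip z 96.6
0.001013196020731969
```

The arm is steady and the other items are unchanged. The white tip itself isn't distinct against the glass, so I use my last view on enlarged crops of the tip from the three scene pictures.

```bash
python3 -c "
from h import *
o=[]
for n,(x,y) in(('s3',(275,191)),('s4',(266,208)),('s5',(339,201))):
  c=cv2.imread(f'pics/{n}.png')[y-18:y+15,x-13:x+13];c=cv2.convertScaleAbs(cv2.resize(c,(260,330),interpolation=cv2.INTER_NEAREST),alpha=2.2);cv2.line(c,(0,185),(20,185),(0,0,255),2);o.append(c)
cv2.imwrite('pics/tips.png',np.hstack(o))"
```

```text
(no output)
```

View pics/tips.png

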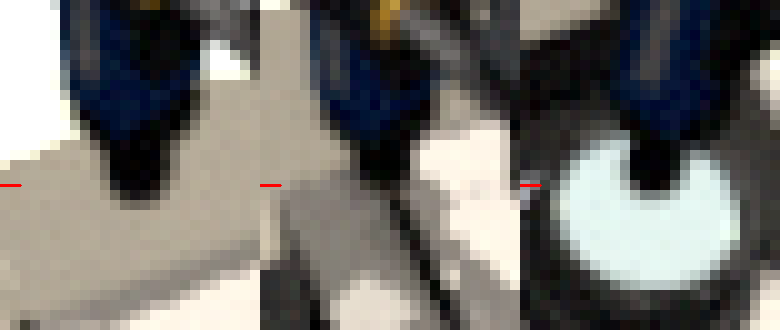

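In all three crops the nose ends about 1 px below the predicted tip mark. There is no hidden white part below it and the probe has not slipped, so I hand the job in.

```bash
python3 -c "
from bench import *
print(close_job())"
```

```text
the job is handed in; nothing more can be done
None
```

I lifted the probe out of its stand and swept its tip along the whole seam. I then carried it over the plate to the lens and handed the job in at 17.6 s with the gripper still holding it there. No verdict was reported.

**Sweep:** the tip followed the long leg, the corner and the short leg about 7–8 mm above the seam. Wherever I checked, it was within 2 mm of the line sideways. Average speed over each group of rows was 4–4.6 cm/s. I did not measure peak speed within a row.

**Final pose:** the tip is about 0.4 mm from the estimated lens axis and about 11.6 mm above the rim, with about 0.001 rad of tilt in the tool. The arm was still, the opening was 18 mm (the probe's thickness), and the wrist force was about 1 N, within its noise.

**Checks that agreed:**
- The top and wrist cameras matched to about 1 mm on the seam and about 2 mm on the lens.
- The nose end in the scene pictures fell within about 1 px of where I predicted it, with no sign of slipping in the grip.
- The cassette, roller, lens cap, meter and screwdriver looked unchanged in the top view.

**Checks that were weak or disagreed:**
- My first reading of the probe's rotation (about 10°) was wrong; a closer look gave 17°, and I corrected before gripping.
- The white of the tip could not be told apart in the dark pictures, so the tip's position rests on the outline of the nose.
- I did not measure the stand again after the lift. It looked in place in the scene picture taken after the probe came out.

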